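Find the spindle's flat and hold the stop collar on it

ROBOT

A 6-joint arm with a two-finger parallel gripper is mounted at the origin on the work surface. World frame = base frame: x ahead of the robot, y to its left, z up, the work surface at z = 0. Lengths are in m, angles in rad, forces in N, time in s.
With the tool pointing down it reaches from about 0.275 to 0.775 m from the base axis. Payload 14.6 kg.
Tool frame: the origin (TCP) lies midway between the tips of the shut fingers; the grasp point (between the pads) lies 19 mm behind it (env.grip_point_offset is the distance from the TCP to the grasp point, in m); z points along the fingers, x is the direction in which the jaws open and shut, and the axes are right-handed (so a half turn about z gives the same grasp; the last joint's range is limited). The gripper opens to 85 mm and grips with 20 to 120 N. Pads are 22 mm wide; open, the fingers measure 114 mm over their backs; the gripper's body (76 mm by 85 mm) begins 54 mm behind the grasp point. The pads swing forward as they close: fully open they stand 13 mm farther back than shut.
Start: joints at [-1.363, 0.263, -0.048, 1.259, 0, 1.415], TCP at [0.186, -0.491, 0.231] pointing down, gripper open.
Joint ranges: [-2.65, 2.65], [-0.89, 1.7], [-1.18, 1.37], [-2.13, 2.11], [-1.35, 1.29], [-3.14, 3.14]. Speed limits (rad/s): [1.89, 1.89, 2.57, 2.79, 3.14, 3.14].

INTERFACE

Orientations are given as a unit quaternion [w, x, y, z].
In Python, from rig import telemetry, imaging, job, env gives the robot as it stands. The module is installed in compiled form; this text tells all that it offers.
- The arm moves only by the tool step_arm, never from a script. Its argument "moves" is a list of rows, each a list of 4 numbers: the shift along the tool's x, y, z normalised to -1 to 1, where 1 is 0.4 m, then the turn about the tool's z normalised to -1 to 1, where 1 is 45 degrees. A call has 1 to 10 rows; each row is the pose to reach, as a shift and turn from the pose measured when the call began, along the tool's axes at that moment; what a row does not reach only later rows make up. A row lasts 1/8 s, in which the tool goes at most 62.5 mm and 10.7 degrees, less where a joint would pass 70% of its speed; a pose out of reach is approached as far as the arm can. A call with a number of a shift or a turn outside -1 to 1 is refused whole. A call with a gripper value outside its range is refused whole. "hand" is the opening, from 0 (shut) to 1 (fully open), set as the call begins (left out, the last holds). The fingers move at their own pace and stop on an object; "newtons" is the grip in N (left out, the last holds). Time passes only in rows, so rows that repeat a pose let the fingers close. It gives the time, the measured TCP pose, the force and the opening at its end, in the units of the state.
- telemetry.read_state(): the state, without advancing time (a new reading comes with each control period).
- imaging.snapshot(name): name is "side" or "top" or "wrist"; returns (picture, depth): 384x512x3 uint8, red, green, blue; 384x512 float32, m along the optical axis (not along the pixel's ray), 0 where there is no reading.
- imaging.camera_params(name): a dict with "mtx" (3x3 intrinsics, pixels), "T" (4x4, takes a point from camera to world coordinates); the wrist camera has in their place "hand_eye" (4x4, takes a point from camera to tool coordinates, whose origin is the TCP and whose axes are the tool frame's). Camera axes: x right, y down, z forward; pixel columns grow to the right and rows downward; lengths in m; the calibration is good to about 2 mm. The wrist camera is an equidistant fisheye: a pixel r from the principal point sees the ray r / f radians off the axis. A picture is of the moment at which its call begins: read the wrist's pose just before it. camera_params takes no time and is no camera call.
- job.hand_in(): hands the job in, once; it reports no verdict.
The state is a dict: "time": time; "q": joint angles; "joint_vel": joint speeds; "effort": joint torques, N m; "tool_pos": TCP position; "ee_rot": TCP orientation; "wrist_force": force on the tool from outside, world axes, zero at the start; "wrist_torque": the same for the moment, N m; "gripper_width": opening from 0.0 (shut) to 1.0 (fully open).
Only numpy, scipy, OpenCV 4.12 (cv2) and the standard library are available. Lean on these libraries where they do the work, as an engineer would, in place of code of your own. Each camera call takes 0.05 s, during which the arm holds its last target. There are 200 camera calls.

TASK

Pinch the sanding machine's spindle and turn it with your fingers until its flat faces the way the red arrow points. Then slip the dark collar over the spindle, its brass set screw over the flat and so along the arrow, and hold it with its top flush with the spindle's end. Finish while still holding it there for a colleague to tighten, carried by your fingers alone and not pressing on the spindle, and leave everything else on the bench where it is.

Things in the scene. Friction and masses are not known exactly. Their poses are not given: they have to be found in the camera images.
- machine: Low sanding machine fixed to the bench: green box 150 x 150 mm, steel top plate at 60 mm, dark bearing cap (60 mm across, top at 68 mm) in its middle, from which the spindle stands. Origin: centre of its underside, on the spindle axis. z up; x = the way the red arrow on the top plate points (37 to 68 mm out from the axis, within 0.5 rad of world +x, away from the robot).
- spindle: Upright steel spindle, 24 mm thick, 60 mm out of the cap; turns about its upright axis (friction 0.06 N m), stays where left. Upper 36 mm: one flat, 5 mm deep (D shape), round below. A pinch across the flat measures 19 mm, else up to 24; a firm one draws the flat square to the fingers. Origin: centre of its top end, 128 mm up; z up, x = outward normal of the flat.
- flat (a point): Point in the middle of the flat, 7 mm from the spindle axis and 18 mm below its end; axes as the spindle's. The flat is 19.5 mm wide, 36 mm tall and blued with marking-out dye. Seen from above it starts counter-clockwise of the arrow by 0.5 to 1.4 rad.
- collar: Dark steel collar lying loose on the bench: 52 mm outside, 28 mm bore, 20 mm high, 0.17 to 0.32 kg. Brass set screw at mid height along its x: head 11 mm wide, out to 34.5 mm from the centre; tip 6 mm wide, in to 8.5 mm, so it goes on only with the screw over the flat. Origin: centre of underside; z up. x starts within 1.2 rad of world x. Its place is swapped with spacer and bobbin.
- spacer: Bystander: bright aluminium spacer ring without screw, 52 mm outside, 28 mm bore, 20 mm high, loose. Origin: centre of the underside.
- bobbin: Bystander: red-brown sanding bobbin, solid, 48 mm diameter, 45 mm high, loose. Origin: centre of the underside.
- saw: Bystander: handsaw with blue handle, lying flat beyond the machine, 420 mm long, 20 mm high. Origin: on the bench near the handle end; blade along x.
- rasp: Bystander: rasp with black handle, lying on the left, 360 mm long along x, 22 mm high. Origin: underside, near the middle.
- mallet: Bystander: wooden mallet lying on the right, head 75 x 130 x 60 mm centred 130 mm along its x, handle to -x. Origin: on the bench near the middle.
- block: Bystander: beech block 90 x 100 x 85 mm with a round hole on top, far left. Origin: centre of the underside.
- hexkey: Bystander: small dark hex key, 90 x 30 mm, 6 mm thick, lying near right. Origin: at its bend.
Things that resemble listed ones, but are neither listed nor needed, are in the scene too. Several things have the shape of the collar; the one meant has the colours described above. What is shaped like the machine but pink is not meant.

How it is judged:
On the way:
1. the fingers pinch the spindle with its flat facing along the arrow (within 0.2 rad), the collar still on the bench (angle between the x axis of spindle and the x axis of machine, either way round below 0.2 rad and x of flat in the frame of machine above 0 m and contact force between the fingers and spindle above 1 N and height (world z) of collar below 0.03 m), for 0.2 s.
At the end, for the whole second after the job is handed in: Flat along the arrow (0.2 rad); collar round the spindle, screw along flat and arrow (0.25 rad), level (0.12 rad), centred (5 mm), top within 4 mm of the spindle's end; still; fingers grip it (over 2 N); it presses on the spindle under 8 N; bystanders within 20 mm of their places (angle between the x axis of spindle and the x axis of machine, either way round below 0.2 rad and x of flat in the frame of machine above 0 m and angle between the x axis of collar and the x axis of machine, either way round below 0.25 rad and angle between the x axis of collar and the x axis of spindle, either way round below 0.25 rad and angle between the z axis of collar and the z axis of spindle, either way round below 0.12 rad and horizontal distance between collar and spindle below 0.005 m and z of collar in the frame of spindle between -0.024 and -0.016 m and contact force between the fingers and collar above 2 N and contact force between collar and spindle below 8 N and linear speed of collar below 0.02 m/s); the arm keeps its last pose, push and grip.
It fails at once if a bystander is moved from its place (more than 20 mm) (distance of any of spacer, bobbin, saw, rasp, mallet, block, hexkey from where it was at the start of the episode above 0.02 m).
It also fails if it takes over 61 s, if anything falls off the work surface, if the arm or the gripper's body presses on something with over 40 N, if the wrist force passes 120 N, or if a joint passes its speed limit or range.

## Working session

There is one attempt and no reset: what is moved stays moved. The work goes in short steps, Python scripts to look and compute and a tool call to move; the robot and the scene stay as the last step left them, time stands still between calls to the robot, and variables do not carry over. Pictures are saved under pics/ and viewed, about 8 in all and at most 12, crops included, and the job is handed in when it is done.

Besides the shell and the picture viewer there is one more tool, called after "Emit:" by a JSON object that holds its "name" and its "arguments". step_arm: Moves the arm, as the interface text tells. Scaled input: -1 to 1 covers 0.4 m each way for a shift and 45 degrees each way for a turn. Its arguments: {"type":"object","properties":{"moves":{"type":"array"},"hand":{"type":"number"},"newtons":{"type":"number"}},"required":["moves"]}

```bash
mkdir -p pics; cat > h.py <<'E'
import numpy as np, cv2
from rig import telemetry, imaging, job, env
from scipy.spatial.transform import Rotation as R
def rot(q): return R.from_quat([q[1],q[2],q[3],q[0]]).as_matrix()
def snap(n,f):
    p,d=imaging.snapshot(n); np.savez('pics/'+f+'.npz',p=p,d=d); cv2.imwrite('pics/'+f+'.png',p[:,:,::-1]); return p,d
def w(n,d,u,v,dep=None):
    c=imaging.camera_params(n);z=d[int(v),int(u)] if dep is None else dep
    return (c['T']@np.r_[np.linalg.inv(c['mtx'])@[u*z,v*z,z],1])[:3]
def wz(n,u,v,z):
    c=imaging.camera_params(n);T=c['T'];r=T[:3,:3]@np.linalg.inv(c['mtx'])@[u,v,1]
    return T[:3,3]+r*(z-T[2,3])/r[2]
E
python3 - <<'E'
from h import *
s=telemetry.read_state();print(s);print(env.grip_point_offset)
a,_=snap('top','t0');b,_=snap('side','s0')
for n in('top','side'):print(imaging.camera_params(n))
print(imaging.camera_params('wrist'))
E
```

```text
{'time': 0.0, 'q': array([-1.36329977e+00,  2.63524492e-01, -4.89365653e-02,  1.25942842e+00,
       -7.14414707e-06,  1.41550143e+00]), 'joint_vel': array([ 0.00055736,  0.00060464, -0.0006828 ,  0.00081909,  0.00065985,
        0.00021857]), 'effort': array([-4.97310277e-03, -6.37605572e+01,  3.84564829e+01,  1.35955028e-02,
       -4.20954402e-04,  4.18869308e-05]), 'tool_pos': array([ 0.18625066, -0.49054501,  0.23082444]), 'ee_rot': array([-3.73679108e-04,  8.23068942e-01, -5.67941209e-01, -3.98902092e-04]), 'wrist_force': array([0.39359004, 0.26446041, 0.1558814 ]), 'wrist_torque': array([0.02348598, 0.03386421, 0.01183288]), 'gripper_width': 1.0038979125095564}
0.0187
{'mtx': array([[377.68028297,   0.        , 256.45371974],
       [  0.        , 377.68028297, 191.51402721],
       [  0.        ,   0.        ,   1.        ]]), 'T': array([[-0.02648515, -0.98302114,  0.18157087,  0.33613288],
       [-0.99960784,  0.02769582,  0.00413508, -0.03984747],
       [-0.00909363, -0.18139015, -0.98336917,  1.36482751],
       [ 0.        ,  0.        ,  0.        ,  1.        ]])}
{'
[... 228 characters left out ...]
      [-0.14299871, -0.76296577,  0.63042414, -0.69865537],
       [-0.0126228 , -0.63551262, -0.77198729,  0.90388083],
       [ 0.        ,  0.        ,  0.        ,  1.        ]])}
{'mtx': array([[297.31863964,   0.        , 256.69205745],
       [  0.        , 297.31863964, 193.17407442],
       [  0.        ,   0.        ,   1.        ]]), 'hand_eye': array([[ 9.99999563e-01, -5.82292533e-04,  7.31084196e-04,
         2.53711131e-04],
       [ 3.44198262e-04,  9.56673063e-01,  2.91164097e-01,
        -7.44818861e-02],
       [-8.68951237e-04, -2.91163718e-01,  9.56672846e-01,
        -1.41986187e-01],
       [ 0.00000000e+00,  0.00000000e+00,  0.00000000e+00,
         1.00000000e+00]])}
```

View pics/t0.png

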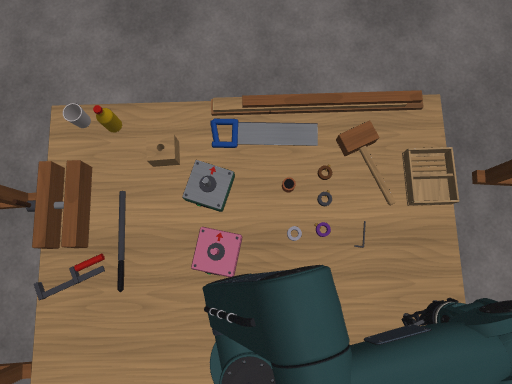

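View pics/s0.png

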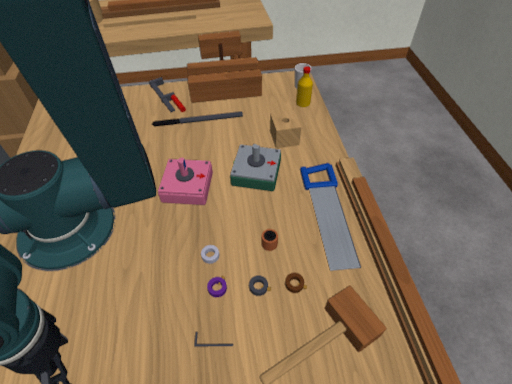

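The green machine is at about (209,184) in the top view and the pink decoy at (217,251). The dark collar is at (325,199), the brown and purple rings at (325,173) and (323,229), the spacer at (294,233) and the bobbin at (289,185). I'll crop the machine and the collar closer.

```bash
python3 - <<'E'
from h import *
t=cv2.imread('pics/t0.png');s=cv2.imread('pics/s0.png')
f=lambda im,x,y,w_,h:cv2.resize(im[y:y+h,x:x+w_],(400,300),interpolation=cv2.INTER_CUBIC)
o=np.vstack([np.hstack([f(t,174,156,72,54),f(t,301,178,48,36)]),np.hstack([f(s,220,135,72,54),f(s,236,268,48,36)])])
cv2.imwrite('pics/c0.png',o)
E
```

```text
(no output)
```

View pics/c0.png

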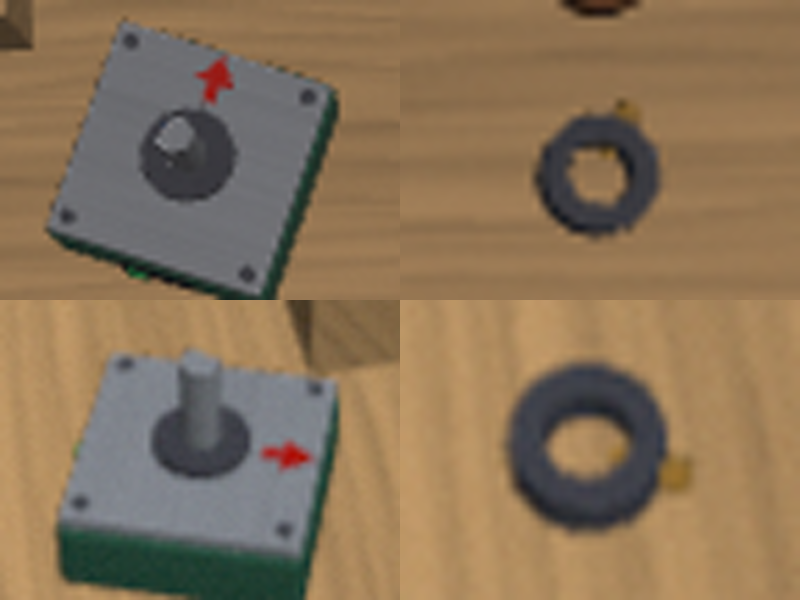

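The arrow points up and slightly right in the top view. The spindle's flat appears to face up-left. The collar's screw points up and slightly right. Next I convert these pixels to world coordinates.

```bash
python3 - <<'E'
from h import *
P=lambda u,v,z:wz('top',174+u/5.5556-.5,156+v/5.5556-.5,z)
sc=[P(*a,.06) for a in[(130,40),(308,97),(67,216),(247,274)]]
print('mach',np.mean(sc,0)); a,b,c,d=sc
for v in(a-c,b-d):print('yaw',np.arctan2(v[1],v[0]))
v=a-b;print('y yaw',np.arctan2(v[1],v[0])-np.pi/2)
print('cap',P(188,155,.068)); v=P(221,57,.06)-P(208,101,.06);print('arrow',np.arctan2(v[1],v[0]))
v=P(221,57,.06)-P(188,155,.068);print('arrow from cap',np.arctan2(v[1],v[0]))
Q=lambda u,v,z:wz('top',301+u/8.333-.5,178+v/8.333-.5,z)
print('collar',Q(199,174,.02));v=Q(227,107,.01)-Q(200,178,.01);print(np.arctan2(v[1],v[0]))
S=lambda u,v,z:wz('side',236+u/8.333-.5,268+v/8.333-.5,z)
print('collar side',S(187,143,.02));v=S(278,174,.01)-S(187,155,.01);print(np.arctan2(v[1],v[0]))
S=lambda u,v,z:wz('side',220+u/5.5556-.5,135+v/5.5556-.5,z)
print('cap side',S(201,140,.068), 'top', S(200,60,.128))
s=telemetry.read_state();print(rot(s['ee_rot']))
E
```

```text
mach [0.61043025 0.13827108 0.06      ]
yaw -0.33545601342877457
yaw -0.33898877159475266
y yaw -0.3444173931184622
cap [0.60938648 0.13716116 0.068     ]
arrow -0.2870515240628101
arrow from cap -0.3011690044780422
collar [ 0.55240226 -0.27817459  0.02      ]
-0.4135183723700986
collar side [ 0.55285306 -0.28158689  0.02      ]
-0.36991470444346986
cap side [0.6096144  0.13595674 0.068     ] top [0.61005752 0.14021098 0.128     ]
[[ 3.54860592e-01 -9.34919202e-01 -2.16118433e-04]
 [-9.34918711e-01 -3.54860630e-01  9.68289816e-04]
 [-9.81964665e-04 -1.41554730e-04 -9.99999508e-01]]
```

Emit:
{"name": "step_arm", "arguments": {"moves": [[-0.547,-0.775,-0.05,-1],[-0.547,-0.775,-0.05,-1],[-0.547,-0.775,-0.05,-1],[-0.547,-0.775,-0.05,-1],[-0.547,-0.775,-0.05,-1],[-0.547,-0.775,-0.05,-1],[-0.547,-0.775,-0.05,-1]], "hand": 1, "newtons": 30}}

```text
time: 0.98
tool_pos: [0.3998, -0.1729, 0.2512]
ee_rot: [-0.001, 0.978, -0.207, -0.0]
wrist_force: [0.4, 0.8, -1.7]
gripper_width: 0.999
```

```bash
cat >> h.py <<'E'
def plan(x,y,z,yaw):
    s=telemetry.read_state();M=rot(s['ee_rot']);y0=np.arctan2(M[1,0],M[0,0])
    d=M.T@(np.array([x,y,z])-s['tool_pos']);t=-((yaw-y0+np.pi)%(2*np.pi)-np.pi)
    print('t %.2f pos %s yaw %.3f row'%(s['time'],np.round(s['tool_pos'],4),y0),np.round(np.r_[d/.4,t/(np.pi/4)],4), 'F',np.round(s['wrist_force'],1),'g %.3f'%s['gripper_width'])
E
python3 -c "
from h import *
plan(.61,.138,.25,.4)"
```

```text
t 0.97 pos [ 0.3998 -0.1729  0.2512] yaw -0.417 row [ 0.1655 -0.9236  0.004  -1.0405] F [ 0.4  0.8 -1.7] g 0.999
```

Emit:
{"name": "step_arm", "arguments": {"moves": [[0.165,-0.924,0,-1],[0.165,-0.924,0,-1],[0.165,-0.924,0,-1],[0.165,-0.924,0,-1],[0.165,-0.924,0,-1],[0.165,-0.924,0,-1],[0.165,-0.924,0,-1],[0.165,-0.924,0,-1]]}}

```text
time: 1.98
tool_pos: [0.6098, 0.1373, 0.2511]
ee_rot: [-0.001, 0.983, 0.183, -0.0]
wrist_force: [0.2, -0.8, 0.6]
gripper_width: 1.0
```

```bash
cat >> h.py <<'E'
def wproj(P,s,hc=None):
    c=imaging.camera_params('wrist');T=np.eye(4);T[:3,:3]=rot(s['ee_rot']);T[:3,3]=s['tool_pos']
    C=np.linalg.inv(T@c['hand_eye']);p=C[:3,:3]@np.asarray(P)+C[:3,3]
    r=np.hypot(p[0],p[1]);th=np.arctan2(r,p[2]);K=c['mtx'];return K[:2,2]+K[0,0]*th*p[:2]/max(r,1e-9)
def wwz(u,v,z,s):
    c=imaging.camera_params('wrist');T=np.eye(4);T[:3,:3]=rot(s['ee_rot']);T[:3,3]=s['tool_pos'];M=T@c['hand_eye'];K=c['mtx']
    q=(np.array([u,v])-K[:2,2])/K[0,0];th=np.hypot(*q);r=M[:3,:3]@np.r_[np.sin(th)*q/max(th,1e-9),np.cos(th)]
    return M[:3,3]+r*(z-M[2,3])/r[2]
E
python3 - <<'E'
from h import *
import pickle
s=telemetry.read_state();p,d=snap('wrist','w1');pickle.dump(s,open('pics/w1.pkl','wb'))
plan(.61,.138,.25,.4)
u=wproj([.61,.138,.128],s);print(u, wproj([.61,.138,.068],s))
x,y=int(u[0])-64,max(0,int(u[1])-48);print(x,y)
cv2.imwrite('pics/w1c.png',cv2.resize(p[y:y+120,x:x+128,::-1],(640,600),interpolation=cv2.INTER_CUBIC))
E
```

```text
t 2.02 pos [0.6096 0.1369 0.2515] yaw 0.367 row [ 0.002  -0.0023  0.0036 -0.0418] F [0.4 0.2 0.2] g 1.000
[257.04597135 185.55632765] [257.01385066 171.29440183]
193 137
```

View pics/w1c.png

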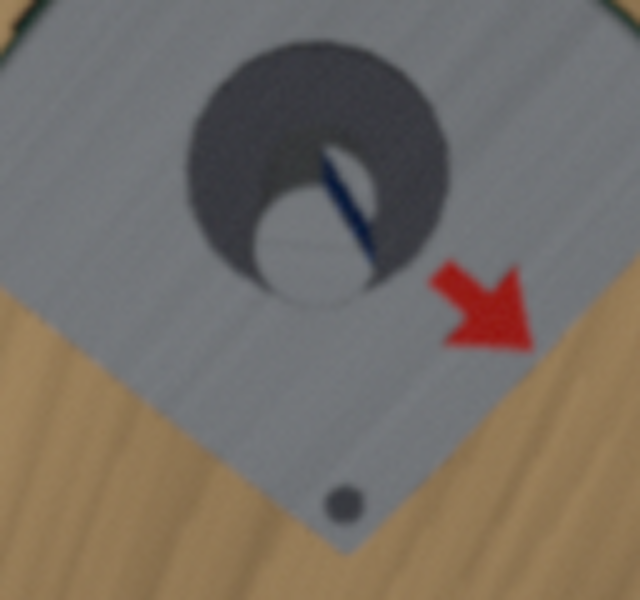

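The crop shows the blued flat at upper right of the spindle top. Its top edge runs from (322,183) to (375,263), the spindle end is centred near (314,246), and the arrow tip is at (535,352). I'll turn these into angles.

```bash
python3 - <<'E'
from h import *
import pickle
s=pickle.load(open('pics/w1.pkl','rb'))
W=lambda u,v,z:wwz(193+u/5-.4,137+v/5-.4,z,s)
cap=W(318,168,.068);tip=W(535,352,.06);bas=W(440,270,.06)
print('cap',cap,'end',W(314,246,.128),'screw',W(345,505,.06))
for a,b in((cap,tip),(bas,tip)):v=b-a;print('arrow',np.arctan2(v[1],v[0]),np.hypot(*v[:2]))
v=W(375,263,.128)-W(322,183,.128);print('flat',v,np.hypot(*v[:2]),np.arctan2(v[1],v[0])+np.pi/2)
v=cap-W(345,505,.06);print('diag',np.arctan2(v[1],v[0]))
for sx in(0,):
  pass
plan(.61,.138,.14,.6)
E
```

```text
cap [0.60869821 0.13884515 0.068     ] end [0.60866283 0.13723409 0.128     ] screw [0.64604397 0.0602853  0.06      ]
arrow -0.36382535317942183 0.06976282581102566
arrow -0.35088200230140815 0.031063028235212804
flat [ 0.01466928 -0.01068164  0.        ] 0.018146215008208757 0.9414171412958692
diag 2.0145544222643643
t 2.02 pos [0.6096 0.1369 0.2515] yaw 0.367 row [ 0.0021 -0.002   0.2786 -0.2964] F [0.4 0.2 0.2] g 1.000
```

```bash
python3 -c "
from h import *
plan(.608,.136,.094,.94)"
```

```text
t 2.02 pos [0.6096 0.1369 0.2515] yaw 0.367 row [-0.0043  0.001   0.3936 -0.7293] F [0.4 0.2 0.2] g 1.000
```

Emit:
{"name": "step_arm", "arguments": {"moves": [[-0.0043,0.001,0.1,-0.729],[-0.0043,0.001,0.2,-0.729],[-0.0043,0.001,0.27,-0.729],[-0.0043,0.001,0.33,-0.729],[-0.0043,0.001,0.394,-0.729],[-0.0043,0.001,0.394,-0.729]]}}

```text
time: 2.78
tool_pos: [0.6066, 0.1344, 0.0931]
ee_rot: [-0.001, 0.892, 0.452, -0.001]
wrist_force: [0.7, -0.3, 0.7]
gripper_width: 1.003
```

```bash
python3 -c "
from h import *
plan(.608,.136,.094,.94)"
```

```text
t 2.77 pos [0.6066 0.1344 0.0931] yaw 0.938 row [ 0.0054  0.0004 -0.0023 -0.0027] F [ 0.7 -0.3  0.7] g 1.003
```

Emit:
{"name": "step_arm", "arguments": {"moves": [[0.0054,0,0,0],[0.0054,0,0,0],[0.0054,0,0,0],[0.0054,0,0,0],[0.0054,0,0,0],[0.0054,0,0,0],[0.0054,0,0,0],[0.0054,0,0,0]], "hand": 0, "newtons": 50}}

```text
time: 3.78
tool_pos: [0.6076, 0.1354, 0.0937]
ee_rot: [-0.0, 0.892, 0.452, -0.002]
wrist_force: [-4.1, -6.0, 7.6]
gripper_width: 0.216
```

```bash
python3 -c "
from h import *
plan(.608,.136,.094,.94)"
```

```text
t 3.77 pos [0.6076 0.1354 0.0937] yaw 0.938 row [ 0.0018  0.     -0.0008 -0.0032] F [-4.1 -6.   7.6] g 0.216
```

Emit:
{"name": "step_arm", "arguments": {"moves": [[0,-0.001,0,0.2],[0.0,-0.002,0,0.4],[0,-0.003,0,0.6],[0.001,-0.0037,0,0.8],[0.001,-0.0044,0,1],[0.001,-0.0044,0,1]]}}

```text
time: 4.53
tool_pos: [0.6065, 0.1369, 0.0937]
ee_rot: [0.0, 0.997, 0.077, -0.002]
wrist_force: [1.1, 0.5, -1.7]
gripper_width: 0.21
```

```bash
python3 -c "
from h import *
plan(.6061,.1379,.094,-.345)"
```

```text
t 4.53 pos [0.6065 0.1369 0.0937] yaw 0.153 row [-6.000e-04 -2.700e-03 -6.000e-04  6.343e-01] F [ 1.1  0.5 -1.7] g 0.210
```

Emit:
{"name": "step_arm", "arguments": {"moves": [[0,-0.001,0,0.2],[0,-0.002,0,0.4],[0,-0.0027,0,0.6],[0,-0.0027,0,0.635],[0,-0.0027,0,0.635],[0,-0.0027,0,0.635]]}}

```text
time: 5.28
tool_pos: [0.6065, 0.138, 0.0938]
ee_rot: [0.001, 0.985, -0.17, -0.001]
wrist_force: [3.4, 1.4, -3.6]
gripper_width: 0.212
```

```bash
python3 -c "
from h import *
plan(.6061,.1379,.094,-.345)"
```

```text
t 5.28 pos [0.6065 0.138  0.0938] yaw -0.343 row [-0.0009  0.0007 -0.0006  0.003 ] F [ 3.4  1.4 -3.6] g 0.212
```

Emit:
{"name": "step_arm", "arguments": {"moves": [[0,0,0,0],[0,0,0,0],[0,0,0,0]]}}

```text
time: 5.65
tool_pos: [0.6065, 0.1381, 0.0938]
ee_rot: [0.001, 0.985, -0.17, -0.001]
wrist_force: [4.1, 0.5, -3.3]
gripper_width: 0.213
```

Emit:
{"name": "step_arm", "arguments": {"moves": [[0,0,0,0],[0,0,0,0],[0,0,0,0],[0,0,0,0],[0,0,-0.1,0],[0,0,-0.2,0],[0,0,-0.3,0],[0,0,-0.4,0],[0,0,-0.4,0]], "hand": 1}}

```text
time: 6.78
tool_pos: [0.608, 0.1382, 0.2566]
ee_rot: [-0.0, 0.985, -0.17, 0.001]
wrist_force: [0.6, 0.2, -0.3]
gripper_width: 1.002
```

```bash
python3 - <<'E'
from h import *
import pickle
s=telemetry.read_state();p,d=snap('wrist','w2');pickle.dump(s,open('pics/w2.pkl','wb'))
plan(.5525,-.28,.26,1.17)
x,y=193,137
cv2.imwrite('pics/w2c.png',cv2.resize(p[y:y+120,x:x+128,::-1],(640,600),interpolation=cv2.INTER_CUBIC))
E
```

```text
t 6.83 pos [0.6075 0.1382 0.2546] yaw -0.342 row [ 0.2214  1.031  -0.0128 -1.9254] F [-0.5  0.2 -0.3] g 1.001
```

View pics/w2c.png

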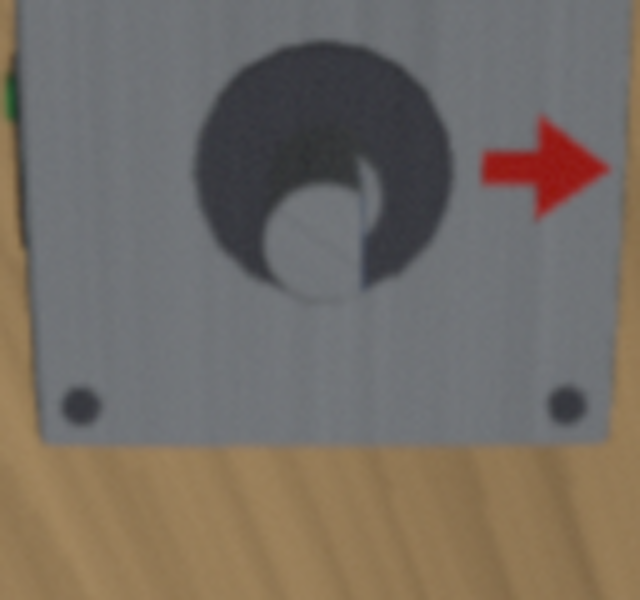

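The flat's top edge is now vertical at x≈362, and it faces right along the arrow at (480–610,168). The spindle end is centred near (322,242). Now I go to the collar.

Emit:
{"name": "step_arm", "arguments": {"moves": [[0.16,0.75,-0.01,-1],[0.16,0.75,-0.01,-1],[0.16,0.75,-0.01,-1],[0.16,0.75,-0.01,-1],[0.16,0.75,-0.01,-1],[0.16,0.75,-0.01,-1]]}}

```text
time: 7.58
tool_pos: [0.566, -0.1691, 0.2573]
ee_rot: [-0.0, 0.976, 0.218, -0.001]
wrist_force: [-0.1, 1.1, 0.0]
gripper_width: 1.001
```

```bash
python3 - <<'E'
from h import *
import pickle
s=pickle.load(open('pics/w2.pkl','rb'))
W=lambda u,v,z:wwz(193+u/5-.4,137+v/5-.4,z,s)
print('end',W(322,242,.128),'cap',W(323,170,.068))
plan(.5525,-.28,.2,1.17)
E
```

```text
end [0.60854661 0.13750334 0.128     ] cap [0.60909899 0.13783518 0.068     ]
t 7.58 pos [ 0.566  -0.1691  0.2573] yaw 0.440 row [-0.1483  0.2366  0.1434 -0.9291] F [-0.1  1.1  0. ] g 1.001
```

Emit:
{"name": "step_arm", "arguments": {"moves": [[-0.148,0.237,0.14,-0.93],[-0.148,0.237,0.14,-0.93],[-0.148,0.237,0.14,-0.93],[-0.148,0.237,0.14,-0.93],[-0.148,0.237,0.14,-0.93],[-0.148,0.237,0.14,-0.93]]}}

```text
time: 8.32
tool_pos: [0.5528, -0.2794, 0.201]
ee_rot: [-0.001, 0.834, 0.551, -0.001]
wrist_force: [0.4, 0.4, 0.4]
gripper_width: 1.001
```

```bash
python3 - <<'E'
from h import *
import pickle
s=telemetry.read_state();p,d=snap('wrist','w3');pickle.dump(s,open('pics/w3.pkl','wb'))
plan(.5525,-.28,.2,1.17)
u=wproj([.5525,-.28,.02],s);x,y=int(u[0])-64,max(0,int(u[1])-60);print(x,y)
cv2.imwrite('pics/w3c.png',cv2.resize(p[y:y+120,x:x+128,::-1],(640,600),interpolation=cv2.INTER_CUBIC))
E
```

```text
t 8.38 pos [ 0.5528 -0.2795  0.2012] yaw 1.168 row [-0.0014 -0.0002  0.0029 -0.0026] F [-0.1 -0.4  0.3] g 0.995
192 112
```

View pics/w3c.png

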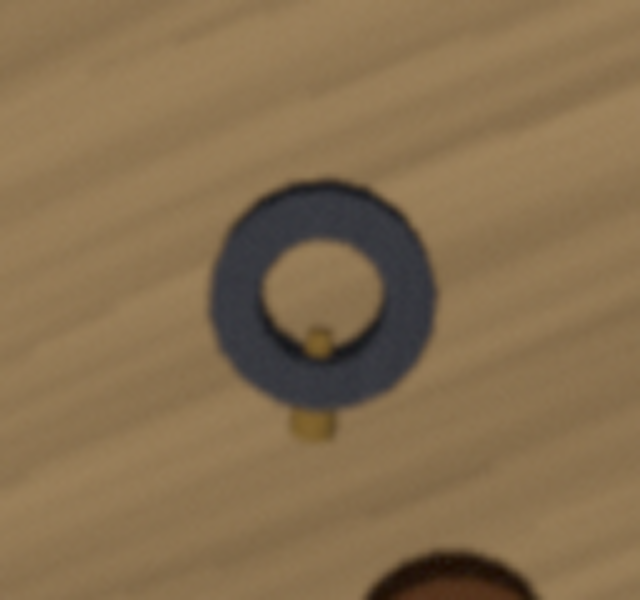

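The dark collar's top is centred at (323,298). Its screw head is at (314,424) and the inner tip at (319,343), so the screw points down the image, a few degrees off.

```bash
python3 - <<'E'
from h import *
import pickle
s=pickle.load(open('pics/w3.pkl','rb'))
W=lambda u,v,z:wwz(192+u/5-.4,112+v/5-.4,z,s)
c=W(323,295,.02);h=W(314,424,.01);t=W(319,343,.01);print(c,h,t)
for v in(h-c,h-t):print(np.arctan2(v[1],v[0]),np.hypot(*v[:2]))
yaw=np.arctan2(*(h-c)[1::-1])
plan(c[0],c[1],.03,yaw+np.pi/2)
E
```

```text
[ 0.55044932 -0.2794549   0.02      ] [ 0.58014017 -0.29449024  0.01      ] [ 0.56255915 -0.28567462  0.01      ]
-0.4687516944569138 0.03328074289125462
-0.46478959311778345 0.019667420653820898
t 8.38 pos [ 0.5528 -0.2795  0.2012] yaw 1.168 row [-0.0017 -0.0043  0.4279  0.0839] F [-0.1 -0.4  0.3] g 0.995
```

Emit:
{"name": "step_arm", "arguments": {"moves": [[-0.0015,-0.003,0.12,0.082],[-0.0015,-0.003,0.24,0.082],[-0.0015,-0.003,0.34,0.082],[-0.0015,-0.003,0.42,0.082],[-0.0015,-0.003,0.45,0.082],[-0.0015,-0.003,0.46,0.082]]}}

```text
time: 9.12
tool_pos: [0.5511, -0.2795, 0.0173]
ee_rot: [-0.001, 0.852, 0.524, -0.001]
wrist_force: [1.1, 0.1, 0.7]
gripper_width: 1.0
```

```bash
python3 -c "
from h import *
plan(.5515,-.2797,.003,1.104)"
```

```text
t 9.12 pos [ 0.5511 -0.2795  0.0173] yaw 1.103 row [ 0.      0.0012  0.0357 -0.0015] F [1.1 0.1 0.7] g 1.000
```

Emit:
{"name": "step_arm", "arguments": {"moves": [[0,0.001,0.02,0],[0,0.001,0.035,0],[0,0.001,0.036,0],[0,0.001,0.036,0],[0,0.001,0.036,0],[0,0.001,0.036,0],[0,0.001,0.036,0],[0,0.001,0.036,0],[0,0.001,0.036,0]], "hand": 0.5, "newtons": 40}}

```text
time: 10.25
tool_pos: [0.5519, -0.28, 0.0036]
ee_rot: [-0.0, 0.852, 0.524, -0.001]
wrist_force: [-0.6, 1.1, 5.5]
gripper_width: 0.597
```

```bash
python3 -c "
from h import *
plan(.5515,-.2797,.003,1.104)"
```

```text
t 10.25 pos [ 0.5519 -0.28    0.0036] yaw 1.103 row [ 0.0002 -0.0012  0.0016 -0.0017] F [-0.6  1.1  5.5] g 0.597
```

Emit:
{"name": "step_arm", "arguments": {"moves": [[0,0,0,0],[0,0,0,0],[0,0,-0.02,0],[0,0,-0.08,0],[0,0,-0.18,0],[0,0,-0.3,0],[0,0,-0.4,0],[0,0,-0.5,0],[0,0,-0.53,0],[0,0,-0.53,0]], "hand": 0}}

```text
time: 11.5
tool_pos: [0.5523, -0.2799, 0.2154]
ee_rot: [0.0, 0.852, 0.524, -0.001]
wrist_force: [0.1, 0.0, -1.9]
gripper_width: 0.593
```

```bash
python3 - <<'E'
from h import *
import pickle
s=telemetry.read_state();p,d=snap('wrist','w4');pickle.dump(s,open('pics/w4.pkl','wb'))
plan(.6088,.1375,.21,1.227)
x,y=192,130
cv2.imwrite('pics/w4c.png',cv2.resize(p[y:y+120,x:x+128,::-1],(640,600),interpolation=cv2.INTER_CUBIC))
E
```

```text
t 11.55 pos [ 0.552  -0.2797  0.2145] yaw 1.103 row [ 0.9948 -0.3437  0.0108 -0.1583] F [ 0.2  0.5 -3. ] g 0.594
```

View pics/w4c.png

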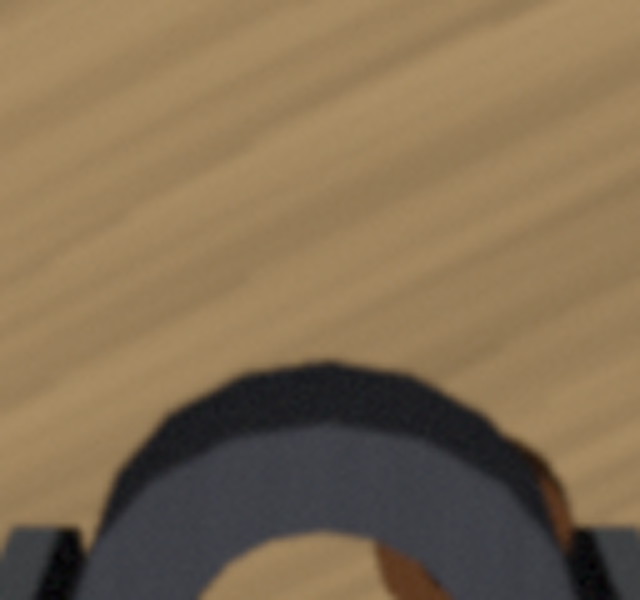

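The collar is lifted. That crop sat too high, so I re-crop the same picture lower to locate the collar and its screw in the hand.

```bash
python3 - <<'E'
from h import *
p=cv2.imread('pics/w4.png')
cv2.imwrite('pics/w4d.png',cv2.resize(p[190:310,176:336],(800,600),interpolation=cv2.INTER_CUBIC))
E
```

```text
(no output)
```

View pics/w4d.png

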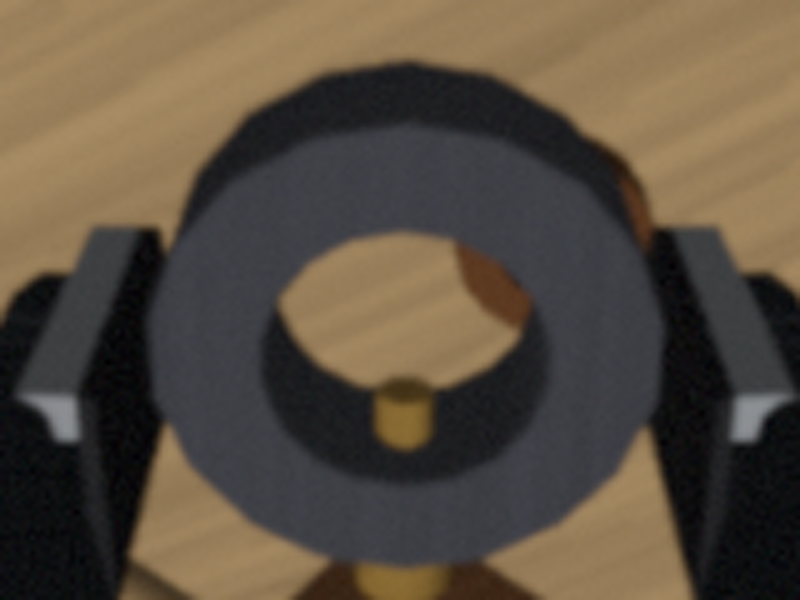

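The screw tip (404,415) and head (402,580) lie straight down the image from the collar centre at about x=406. The top rim spans x 148–664 and y 122–567. I fit the collar pose in the tool frame from these extents.

```bash
cat > fit.py <<'E'
from h import *
import pickle
from scipy.optimize import least_squares
def fit(s,ext_o,ext_b):
    th=np.linspace(0,2*np.pi,181);M=rot(s['ee_rot']);T=s['tool_pos']
    def ex(c,r):
        q=np.array([wproj(M@(c+np.array([r*np.cos(a),r*np.sin(a),0]))+T,s) for a in th]);return np.r_[q.min(0),q.max(0)]
    f=lambda c:np.r_[ex(c,.026)-ext_o,ex(c,.014)-ext_b]
    r=least_squares(f,[0,0,-.017],x_scale=.01);return r.x,r.fun
E
python3 - <<'E'
from fit import *
s=pickle.load(open('pics/w4.pkl','rb'))
o=lambda x0,y0,x1,y1:np.array([176+x0/5-.4,190+y0/5-.4,176+x1/5-.4,190+y1/5-.4])
c,r=fit(s,o(148,122,664,567),o(263,232,550,482));print(np.round(c*1000,1),np.round(r,1))
E
```

```text
Traceback (most recent call last):
  File "fit.py", line 9, in fit
    r=least_squares(f,[0,0,-.017],x_scale=.01);return r.x,r.fun
  File "fit.py", line 8, in <lambda>
    f=lambda c:np.r_[ex(c,.026)-ext_o,ex(c,.014)-ext_b]
                     ~~^^^^^^^^
  File "fit.py", line 7, in ex
    q=np.array([wproj(M@(c+np.array([r*np.cos(a),r*np.sin(a),0]))+T,s) for a in th]);return np.r_[q.min(0),q.max(0)]
                ~~~~~^^^^^^^^^^^^^^^^^^^^^^^^^^^^^^^^^^^^^^^^^^^^^^^^^
  File "h.py", line 18, in wproj
    c=imaging.camera_params('wrist');T=np.eye(4);T[:3,:3]=rot(s['ee_rot']);T[:3,3]=s['tool_pos']
ValueError: time passes only in moves, steps and waits
```

```bash
sed -i "s/^from scipy.spatial.*/&\nWC=imaging.camera_params('wrist')/; s/c=imaging.camera_params('wrist')/c=WC/" h.py
cat > m.py <<'E'
from fit import *
s=pickle.load(open('pics/w4.pkl','rb'))
o=lambda x0,y0,x1,y1:np.array([176+x0/5-.4,190+y0/5-.4,176+x1/5-.4,190+y1/5-.4])
c,r=fit(s,o(148,122,664,567),o(263,232,550,482));print(np.round(c*1000,1),np.round(r,1))
E
python3 m.py; python3 -c "
from h import *
plan(.6088,.1375,.21,1.227)"
```

```text
[ -0.    1.2 -13.4] [-0.4 -0.5  0.5  0.2  0.5  1.  -0.6 -0.7]
t 11.55 pos [ 0.552  -0.2797  0.2145] yaw 1.103 row [ 0.9948 -0.3437  0.0108 -0.1583] F [ 0.2  0.5 -3. ] g 0.594
```

Emit:
{"name": "step_arm", "arguments": {"moves": [[0.14,-0.048,0.01,-0.03],[0.28,-0.096,0.01,-0.06],[0.42,-0.144,0.01,-0.09],[0.56,-0.192,0.01,-0.12],[0.7,-0.24,0.01,-0.157],[0.84,-0.29,0.01,-0.157],[0.95,-0.33,0.01,-0.157],[0.994,-0.3437,0.01,-0.157],[0.994,-0.3437,0.01,-0.157]]}}

```text
time: 12.68
tool_pos: [0.6083, 0.1378, 0.2089]
ee_rot: [-0.001, 0.818, 0.576, -0.002]
wrist_force: [-0.8, -1.1, -2.7]
gripper_width: 0.589
```

```bash
python3 -c "
from h import *
plan(.6088,.1372,.145,1.226)"
```

```text
t 12.68 pos [0.6083 0.1378 0.2089] yaw 1.227 row [-0.0006  0.0025  0.1598  0.0018] F [-0.8 -1.1 -2.7] g 0.589
```

Emit:
{"name": "step_arm", "arguments": {"moves": [[-0.0006,0.0025,0.05,0],[-0.0006,0.0025,0.1,0],[-0.0006,0.0025,0.14,0],[-0.0006,0.0025,0.16,0],[-0.0006,0.0025,0.16,0]]}}

```text
time: 13.3
tool_pos: [0.6086, 0.1363, 0.1445]
ee_rot: [-0.001, 0.818, 0.576, -0.002]
wrist_force: [0.8, 0.7, -1.8]
gripper_width: 0.59
```

```bash
python3 - <<'E'
from h import *
import pickle
s=telemetry.read_state();p,d=snap('wrist','w5');pickle.dump(s,open('pics/w5.pkl','wb'))
plan(.6088,.1372,.1116,1.226)
cv2.imwrite('pics/w5c.png',cv2.resize(p[190:310,176:336,::-1],(800,600),interpolation=cv2.INTER_CUBIC))
E
```

```text
t 13.35 pos [0.6089 0.1366 0.1451] yaw 1.227 row [ 0.0015 -0.0004  0.0838  0.0009] F [-0.5 -0.2 -1.5] g 0.592
```

View pics/w5c.png

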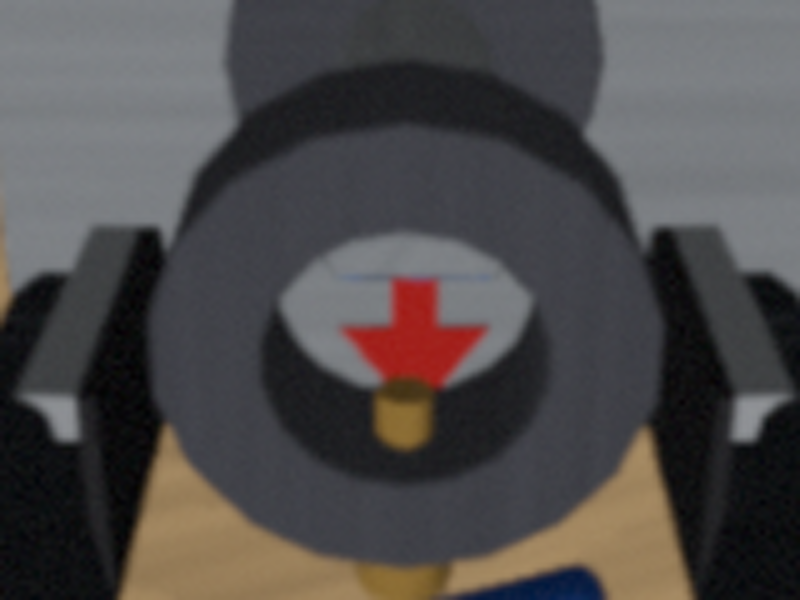

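The blue flat edge shows through the bore at y≈277, x 338–497, directly facing the screw tip at (404,415). It sits about 1 mm right of the collar centre. I compute the offsets from this.

```bash
sed -e 's/w4.pkl/w5.pkl/' m.py > m5.py; cat >> m5.py <<'E'
M=rot(s['ee_rot'])
for b in(0,.003):
  for u in(338,417,497):
    P=wwz(176+u/5-.4,190+277/5-.4,.128-b,s);print(b,np.round(M.T@(P-s['tool_pos'])*1000,1))
E
python3 m5.py
```

```text
[ -0.1   1.2 -13.4] [-0.4 -0.5  0.5  0.2  0.5  1.  -0.6 -0.7]
0 [-8.2  6.7 16.5]
0 [ 1.2  6.7 16.5]
0 [10.7  6.7 16.5]
0.003 [-8.4  8.2 19.5]
0.003 [ 1.2  8.2 19.5]
0.003 [10.9  8.2 19.5]
```

Emit:
{"name": "step_arm", "arguments": {"moves": [[0.003,0,0.0,0],[0.003,0,0.015,0],[0.003,0,0.03,0],[0.003,0,0.04,0],[0.003,0,0.045,0],[0.003,0,0.045,0]]}}

```text
time: 14.1
tool_pos: [0.6092, 0.1377, 0.127]
ee_rot: [-0.001, 0.818, 0.576, -0.002]
wrist_force: [0.5, 0.1, -2.4]
gripper_width: 0.595
```

```bash
python3 -c "
from h import *
plan(.6094,.1377,.1116,1.226)"
```

```text
t 14.10 pos [0.6092 0.1377 0.127 ] yaw 1.227 row [0.0002 0.0007 0.0385 0.0009] F [ 0.5  0.1 -2.4] g 0.595
```

Emit:
{"name": "step_arm", "arguments": {"moves": [[0,0,0.01,0],[0,0,0.02,0],[0,0,0.03,0],[0,0,0.0385,0],[0,0,0.0385,0],[0,0,0.0385,0]]}}

```text
time: 14.85
tool_pos: [0.6092, 0.1377, 0.1117]
ee_rot: [-0.001, 0.818, 0.576, -0.002]
wrist_force: [0.4, 0.2, -3.2]
gripper_width: 0.596
```

```bash
python3 - <<'E'
from h import *
import pickle
s=telemetry.read_state();p,d=snap('wrist','w6');pickle.dump(s,open('pics/w6.pkl','wb'))
q,d2=snap('side','s6')
plan(.6094,.1377,.1116,1.226)
a=cv2.resize(p[190:310,176:336,::-1],(480,360),interpolation=cv2.INTER_CUBIC)
b=cv2.resize(q[115:175,215:265,::-1],(300,360),interpolation=cv2.INTER_CUBIC)
cv2.imwrite('pics/w6c.png',np.hstack([a,b]))
E
```

```text
t 14.95 pos [0.6092 0.1377 0.1117] yaw 1.227 row [0.0002 0.0005 0.0004 0.0009] F [ 0.3 -0.2 -1.8] g 0.592
```

View pics/w6c.png

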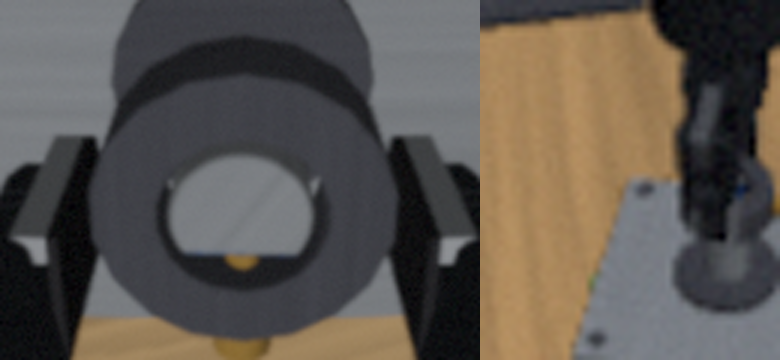

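The collar is on. The spindle's D end fills the bore evenly (x 167–313 in a bore of 158–328), the screw tip at (240,262) faces the flat, and the end looks flush. The wrist force is about the collar's weight only. I let it settle, then hand in.

Emit:
{"name": "step_arm", "arguments": {"moves": [[0,0,0,0],[0,0,0,0],[0,0,0,0],[0,0,0,0]]}}

```text
time: 15.45
tool_pos: [0.6092, 0.1377, 0.1118]
ee_rot: [-0.001, 0.818, 0.576, -0.002]
wrist_force: [0.0, -0.5, -1.9]
gripper_width: 0.593
```

```bash
python3 -c "
from h import *
plan(.6094,.1377,.1116,1.226)
print(job.hand_in())"
```

```text
t 15.45 pos [0.6092 0.1377 0.1118] yaw 1.227 row [0.0002 0.0005 0.0004 0.0009] F [ 0.  -0.5 -1.9] g 0.593
the job is handed in; nothing more can be done
None
```

The job is handed in at 15.5 s, with the gripper still holding the collar on the spindle. I pinched the spindle across its flat and turned it about 1.28 rad until the flat faced along the arrow. Then I picked up the dark collar across its screw axis and lowered it over the spindle with the screw over the flat.

**Last checks**
- **Alignment:** the flat's edge looked square to the arrow after the turn. The screw tip faces the flat, and the tool is within about 0.002 rad of the angle I aimed for.
- **Contact:** the wrist force is about 2 N downward, the collar's weight, with almost nothing sideways. There is no sign of it pressing on the spindle.
- **Flushness and centring:** by arm position the collar's top is flush with the spindle's end. The last wrist picture disagreed slightly, putting the spindle's end about 1 mm high or the collar about 0.7 mm off-centre. Both are inside the limits, so I left it.
- **Bystanders:** I touched none of them on purpose, but took no final picture to check their positions.

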